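# Wedge a printing screen tight in its jig

### The job

The printing screen lies loose in its wooden jig on the bench. Take the tall wedge from the wedge rack (not the short wedge or the straight block) and drive it, thin end down, into the gap between the screen's near edge and the raised stop block, about the middle of the block, until the screen is pushed fully home against the far stop and locked tight; leave the wedge standing in the gap and let go.

Things in the scene. Friction and masses are not known exactly. Their poses are not given: they have to be found in the camera images.
- wedge_center (a point): Centre (half-way up) of the tall wooden wedge, 100 mm high, ~90 g. Thin end down; x faces taper from 12 mm thick at the foot to 54 at the top; y sides flat, parallel, 40 mm apart: grip these in the upper third and lift straight up. Stands in one of 3 places, 62 mm apart, of a low rack (walls 40 mm high); beside it a 50 mm high wedge and a 75 mm straight block, 27 mm thick. z up.
- gap (a point): Fixed point 65 mm above the bench, level with the tops of stop block and screen (nothing on the jig is higher), in the middle of the gap as it is with the screen home: block face (120 mm wide) 18 mm to -x, screen edge then 18 mm to +x. x across the gap to the screen, y along it, z up. Gap open down to the bench. Wedge goes in with its x across; tight, its centre is ~7 mm below here.
- screen_edge (a point): Middle of the top of the near edge of the wood-framed screen (260 x 220 x 35 mm, ~0.35 kg, orange tape on top), flat on the jig's 30 mm high deck. Slides between side rails to the far stop, at first 6 to 11 mm away, so the loose gap is 25 to 30 mm wide. Sliding it takes 5 to 20 N down on the wedge, which then jams and stays by friction. Axes as the gap's, origin on the edge.
There are look-alikes about, which are no part of the job. Leave any pink look-alike of the part that bears wedge_center alone.

How it is judged:
By the outcome, as a careful person would: the job done as asked, in the order asked, and still so for the second after the job is handed in, with the robot touching nothing.
It also fails if it takes over 42 s, if anything falls off the work surface, if the arm or the gripper's body presses on something with over 40 N, if the wrist force passes 120 N, or if a joint passes its speed limit or range.

### The arm

A 6-joint arm with a two-finger parallel gripper is mounted at the origin on the work surface. World frame = base frame: x ahead of the robot, y to its left, z up, the work surface at z = 0. Lengths are in m, angles in rad, forces in N, time in s.
With the tool pointing down it reaches from about 0.35 to 0.975 m from the base axis. Payload 4.9 kg.
Tool frame: the origin (TCP) lies at the very end of the fingers, on their centre line; the grasp point (between the pads) lies 19 mm behind it; z points along the fingers, y is the line along which they close (so a half turn about z gives the same grasp; the last joint's range is limited). The gripper opens to 85 mm and grips with 20 to 120 N. Pads are 22 mm wide; open, the fingers measure 114 mm over their backs; the gripper's body (76 mm by 85 mm) begins 54 mm behind the grasp point. The pads swing forward as they close: fully open they stand 13 mm farther back than shut.
Start: joints at [-1.445, 0.053, 1.613, -0, 1.476, -0.119], TCP at [0.151, -0.606, 0.231] pointing down, gripper open.
Joint ranges: [-3.01, 3.01], [-1.01, 2.22], [0.06, 2.58], [-1.02, 4.17], [0.09, 2.62], [-3.14, 3.14]. Speed limits (rad/s): [2.57, 2.57, 3.14, 3.14, 3.14, 3.14].

### API

Orientations are given as a rotation vector (axis times angle).
In Python, from station import * gives the robot as it stands.
- The arm moves only by the shell command python3 -m crank 'ROWS' [OPENING] [FORCE]. ROWS is JSON, a list of rows, each an object with "offset": the shift along the tool's x, y, z in m, a list of three; "twist": the turn, a rotation vector about the tool's x, y, z in degrees, a list of three. In form: [{"offset": [x, y, z], "twist": [rx, ry, rz]}, ...]. A call has 1 to 20 rows; each row is the pose to reach, as a shift and turn from the pose commanded when the call began, along the tool's axes at that moment; what a row does not reach only later rows make up. A row lasts 1/8 s, in which the tool goes at most 62.5 mm and 10.7 degrees, less where a joint would pass 70% of its speed; a pose out of reach is approached as far as the arm can. A call with a gripper value outside its range is refused whole. OPENING is the opening, from 0 (shut) to 1 (fully open), set as the call begins (- or left out, the last holds). The fingers move at their own pace and stop on an object; FORCE is the grip in N (left out, the last holds). Time passes only in rows, so rows that repeat a pose let the fingers close. It gives the time, the measured TCP pose, the force, the opening and the grip force at its end, in the units of the state.
- get_obs(): the state, without advancing time (a new reading comes with each control period).
- get_image(name): name is "side" or "top" or "wrist"; returns the picture (420x560x3 uint8, red, green, blue); there is no depth.
- get_calibration(name): a dict with "intrinsics" (3x3 intrinsics, pixels), "world_from_camera" (4x4, takes a point from camera to world coordinates); the wrist camera has in their place "tool_from_camera" (4x4, takes a point from camera to tool coordinates, whose origin is the TCP and whose axes are the flange's). Camera axes: x right, y up, looking along -z (the intrinsics and any distortion apply to the point x, -y, -z); pixel columns grow to the right and rows downward; lengths in m; the calibration is good to about 2 mm. A picture is of the moment at which its call begins: read the wrist's pose just before it. get_calibration takes no time and is no camera call.
- finish_job(): hands the job in; it is judged then, once.
Trained networks look in the newest picture that a camera, given by its name, has taken for a name from the list of things; names that differ only in an ending like _2 or _b are one class to them, and where a whole thing is asked for, a point or a joint stands for the part that bears it (a point fixed in the world has none). Each returns a list of dicts, best first, with "confidence" (0 to 1); they miss things now and then, are a little off and sometimes report something else, mostly with a low value. They report only what shows in the picture. A call takes as long as a camera call. They do not tell look-alikes from the thing itself.
- cut_out(query, camera): "region" (420x560 bool, what is visible of it) and "rect" ([centre column, centre row, width, height] in pixels, round what is visible of it).
The state is a dict: "t": time; "q": joint angles; "dq": joint speeds; "effort": joint torques, N m; "tool_pos": TCP position; "tool_rot": TCP orientation; "contact_force": force on the tool from outside, world axes, zero at the start; "wrist_torque": the same for the moment, N m; "opening": finger opening in m; "grip_force": force on a finger pad.
Only numpy, scipy, OpenCV 4.12 (cv2) and the standard library are available. Lean on these libraries where they do the work, as an engineer would, in place of code of your own. Each camera call takes 0.05 s, during which the arm holds its last target. There are 200 camera calls.

## Working session

There is one attempt and no reset: what is moved stays moved. The work goes in short steps, Python scripts to look and compute and a shell command to move; the robot and the scene stay as the last step left them, time stands still between calls to the robot, and variables do not carry over. Pictures are saved under pics/ and viewed, at most 10 in all, crops included, and the job is handed in when it is done.

```bash
mkdir -p pics; cat > h.py <<'E'
from station import *
import numpy as np, cv2
from scipy.spatial.transform import Rotation as R
def cam(n,obs=None):
    c=get_calibration(n); K=np.array(c["intrinsics"])
    if n=="wrist":
        T=np.eye(4);T[:3,:3]=R.from_rotvec(obs["tool_rot"]).as_matrix();T[:3,3]=obs["tool_pos"]
        return K,T@np.array(c["tool_from_camera"]),c
    return K,np.array(c["world_from_camera"]),c
def ray(K,T,u,v):
    d=np.linalg.inv(K)@[u,v,1]; return T[:3,3],T[:3,:3]@(d*[1,-1,-1])
def at_z(K,T,u,v,z):
    o,d=ray(K,T,u,v); return o+d*(z-o[2])/d[2]
def proj(K,T,p):
    c=T[:3,:3].T@(np.array(p)-T[:3,3]); x=K@(c*[1,-1,-1]); return x[:2]/x[2]
E
python3 - <<'E'
from h import *
o=get_obs();print(o)
for n in ["top","side"]:
    im=get_image(n);cv2.imwrite(f"pics/{n}0.png",im[:,:,::-1])
    K,T,c=cam(n);print(n,c)
    for q in ["wedge_center","screen_edge"]:
        for r in cut_out(q,n):print(n,q,r["confidence"],np.round(r["rect"],1))
E
```

```text
{'t': 0.0, 'q': array([-1.44501045e+00,  5.33680883e-02,  1.61428286e+00, -2.96127146e-05,
        1.47601017e+00, -1.19026628e-01]), 'dq': array([-3.99547827e-05, -2.87887060e-04,  1.50826949e-03,  1.44305823e-04,
       -8.52707799e-04, -2.30684130e-04]), 'effort': array([ 4.84518150e-04, -3.93687236e+01, -3.70177674e+01,  1.75845565e-05,
        7.17350253e-03, -1.05603453e-05]), 'tool_pos': array([ 0.15138162, -0.60574856,  0.23006272]), 'tool_rot': array([-3.11603290e+00, -3.83342864e-01,  5.72450722e-05]), 'contact_force': array([ 0.54482565,  0.59456834, -0.0817554 ]), 'wrist_torque': array([-0.08465423,  0.01642981,  0.02935122]), 'grip_force': 0.0, 'opening': 0.08542257735791516}
top {'intrinsics': array([[475.59138799,   0.        , 283.85425115],
       [  0.        , 475.59138799, 206.66087151],
       [  0.        ,   0.        ,   1.        ]]), 'world_from_camera': array([[-0.18638792,  0.9605381 , -0.20646089,  0.35202604],
       [-0.98247167, -0.1828655 ,  0.03618878,  0.07532727],
       [-0.00299387,  0.20958712,  0.97778539,  0.87407227],
       [ 0.        ,  0.
[... 166 characters left out ...]
8.   35.9  31. ]
top screen_edge 0.58 [402.5 120.2 152.7 160.7]
side {'intrinsics': array([[391.49736274,   0.        , 276.11262585],
       [  0.        , 391.49736274, 210.79436083],
       [  0.        ,   0.        ,   1.        ]]), 'world_from_camera': array([[ 0.99230618,  0.06899196, -0.10280344,  0.45059983],
       [-0.12377597,  0.53390887, -0.8364334 , -0.59231515],
       [-0.00281951,  0.84272263,  0.53834062,  0.50195921],
       [ 0.        ,  0.        ,  0.        ,  1.        ]])}
side wedge_center 0.98 [283.2 171.2  25.1  24.6]
side wedge_center 0.59 [284.9 151.3  20.7  21.4]
side wedge_center 0.56 [291.  205.6  27.7  49.1]
side screen_edge 0.61 [388.9 325.5 224.6 139. ]
```

View pics/top0.png

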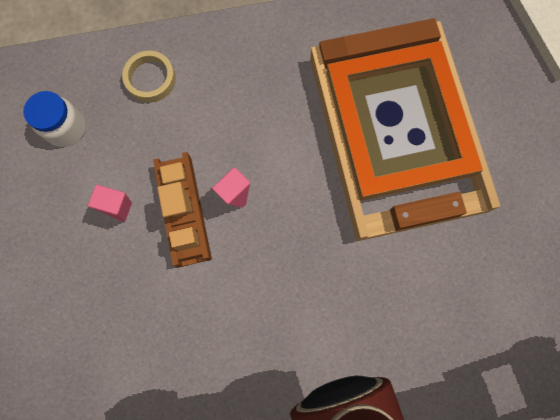

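View pics/side0.png

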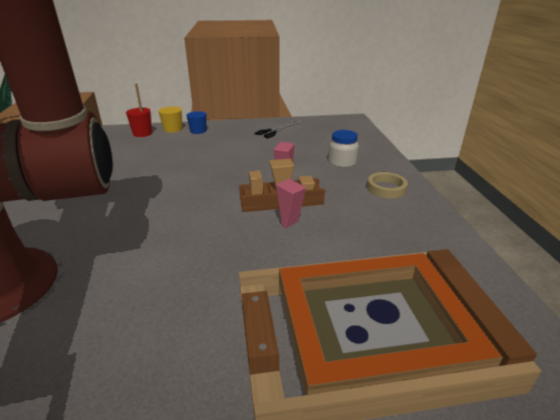

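The top view shows three blocks in the rack. The tall wedge is the middle one, at (173,200), with pink look-alikes at (232,188) and (109,203). The jig's gap is near (425,195), between the screen's near edge and the stop block at (430,210). I'll zoom in for corners.

```bash
python3 - <<'E'
from h import *
im=cv2.imread("pics/top0.png")
a=cv2.resize(im[140:280,140:255],None,fx=4,fy=4,interpolation=cv2.INTER_CUBIC)
b=cv2.resize(im[140:250,340:510],None,fx=4,fy=4,interpolation=cv2.INTER_CUBIC)
cv2.imwrite("pics/a.png",a);cv2.imwrite("pics/b.png",b)
E
```

```text
(no output)
```

View pics/a.png

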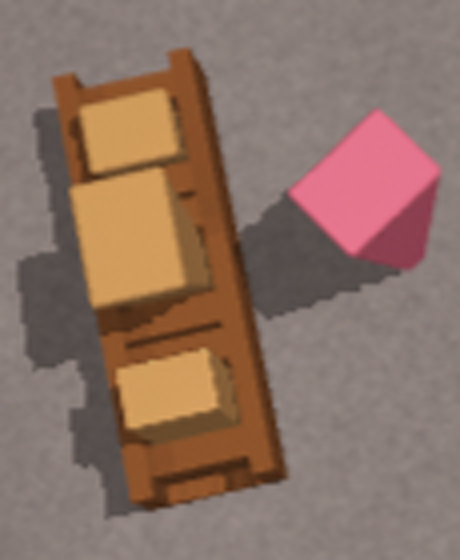

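View pics/b.png

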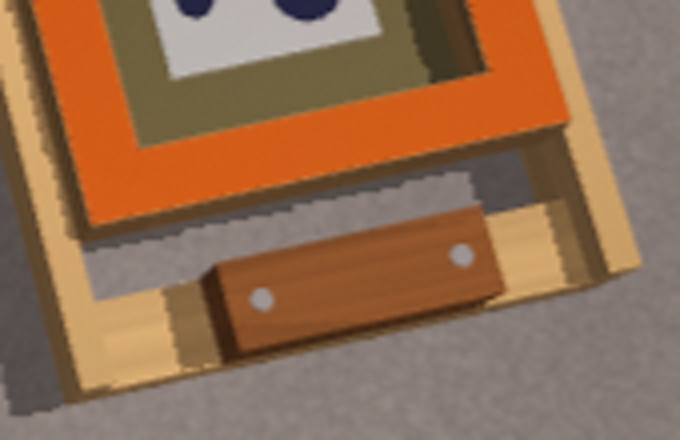

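Crop a shows the wedge's top corners at (72,187), (160,168), (187,290) and (92,308). Crop b shows the block's top corners at (218,266), (480,206), (503,292) and (240,352), with the screen edge running from (93,226) to (568,122).

```bash
python3 - <<'E'
from h import *
K,T,_=cam("top")
A=[(72,187),(160,168),(187,290),(92,308)]
for z in (.1,.105,.11):
    P=np.array([at_z(K,T,140+u/4,140+v/4,z) for u,v in A]);c=P.mean(0)
    x=(P[0]+P[1]-P[2]-P[3])[:2]/2;y=(P[0]+P[3]-P[1]-P[2])[:2]/2
    print(z,c.round(4),np.linalg.norm(x),np.linalg.norm(y),np.degrees(np.arctan2(x[1],x[0])),np.degrees(np.arctan2(y[1],y[0])))
Ks,Ts,_=cam("side");print("side",[proj(Ks,Ts,p).round(1) for p in P])
B=np.array([at_z(K,T,340+u/4,140+v/4,.065) for u,v in [(218,266),(480,206),(503,292),(240,352)]])
S=np.array([at_z(K,T,340+u/4,140+v/4,.065) for u,v in [(93,226),(568,122)]])
ay=B[0]-B[1];ay2=S[0]-S[1]
print(B,S,np.linalg.norm(ay),np.linalg.norm(ay2),[np.degrees(np.arctan2(-a[0],a[1])) for a in (ay,ay2,B[3]-B[2])])
y=ay2/np.linalg.norm(ay2);x=np.array([y[1],-y[0],0])
f=(B[0]+B[1])/2;print("face",f,"gap",f+.018*x,"width",x@(S.mean(0)-f),"side",[proj(Ks,Ts,p).round(1) for p in [B[0],B[1],S[0],S[1]]])
o=get_obs();print(R.from_rotvec(o["tool_rot"]).as_matrix().round(3))
W,TW,c=cam("wrist",o);print(c)
E
```

```text
0.1 [0.5626 0.2281 0.1   ] 0.05354631796652657 0.03867179538476606 2.643164274369811 91.05755558374231
0.105 [0.5612 0.2271 0.105 ] 0.05320044381629622 0.03842200091010303 2.6431642743697896 91.05755558374216
0.11 [0.5598 0.2262 0.11  ] 0.05285456966606598 0.03817220643544004 2.643164274369792 91.05755558374217
side [array([289.4, 157.3]), array([292.4, 164.1]), array([269.3, 166.1]), array([267.4, 158.8])]
[[ 0.48716446 -0.14366014  0.065     ]
 [ 0.49187498 -0.26245977  0.065     ]
 [ 0.45287664 -0.26216365  0.065     ]
 [ 0.44853653 -0.14408699  0.065     ]] [[ 0.51475874 -0.0942547   0.065     ]
 [ 0.52158571 -0.31061933  0.065     ]] 0.11889298280003216 0.21647230477120782 [np.float64(2.2706464296549655), np.float64(1.807257486055703), np.float64(2.1050603846921647)]
face [ 0.48951972 -0.20305995  0.065     ] gap [ 0.50751077 -0.20249228  0.065     ] width 0.028657899776693446 side [array([264.6, 291.2]), array([277.1, 354.6]), array([278., 269.]), array([306.2, 385.1])]
[[ 0.97   0.242 -0.   ]
 [ 0.242 -0.97   0.001]
 [ 0.    -0.001 -1.   ]]
{'intrinsics': array([[335.80526017,   0.        , 277.96718137],
       [  0.        , 335.80526017, 209.46207635],
       [  0.        ,   0.        ,   1.        ]]), 'tool_from_camera': array([[ 8.94272578e-04,  9.57003418e-01,  2.90075262e-01,
         7.36492798e-02],
       [ 9.99999569e-01, -7.83348645e-04, -4.98508079e-04,
        -3.76750165e-04],
       [-2.49843872e-04,  2.90075583e-01, -9.57003706e-01,
        -1.43252587e-01],
       [ 0.00000000e+00,  0.00000000e+00,  0.00000000e+00,
         1.00000000e+00]])}
```

```bash
python3 -m crank '[{"offset":[0.60,-0.71,0],"twist":[0,0,12]},{"offset":[0.60,-0.71,0],"twist":[0,0,12]},{"offset":[0.60,-0.71,0],"twist":[0,0,12]},{"offset":[0.60,-0.71,0],"twist":[0,0,12]},{"offset":[0.60,-0.71,0],"twist":[0,0,12]},{"offset":[0.60,-0.71,0],"twist":[0,0,12]},{"offset":[0.60,-0.71,0],"twist":[0,0,12]},{"offset":[0.60,-0.71,0],"twist":[0,0,12]},{"offset":[0.60,-0.71,0],"twist":[0,0,12]},{"offset":[0.60,-0.71,0],"twist":[0,0,12]},{"offset":[0.60,-0.71,0],"twist":[0,0,12]},{"offset":[0.60,-0.71,0],"twist":[0,0,12]},{"offset":[0.60,-0.71,0],"twist":[0,0,12]},{"offset":[0.60,-0.71,0],"twist":[0,0,12]},{"offset":[0.60,-0.71,0],"twist":[0,0,12]},{"offset":[0.60,-0.71,0],"twist":[0,0,12]},{"offset":[0.60,-0.71,0],"twist":[0,0,12]},{"offset":[0.60,-0.71,0],"twist":[0,0,12]}]' 0.75 100
python3 - <<'E'
from h import *
o=get_obs();print(o["t"],o["tool_pos"],o["tool_rot"],o["dq"].round(3))
im=get_image("wrist")[:,:,::-1].copy()
cv2.imwrite("pics/w1raw.png",im)
K,T,_=cam("wrist",o)
c=proj(K,T,[.562,.2277,.102]).round(1);print(c)
cv2.imwrite("pics/w1.png",cv2.resize(im,None,fx=1.42,fy=1.42,interpolation=cv2.INTER_CUBIC))
E
```

```text
t: 2.55
tool_pos: [0.5613, 0.2268, 0.2315]
tool_rot: [3.141, 0.053, 0.0]
contact_force: [0.2, 0.3, 0.1]
opening: 0.0642
grip_force: 0.0
2.55 [0.56127503 0.22681151 0.2315475 ] [3.14100493e+00 5.33840025e-02 4.79659860e-04] [-0.006 -0.005  0.     0.001 -0.     0.001]
[277.1 198.3]
```

View pics/w1.png

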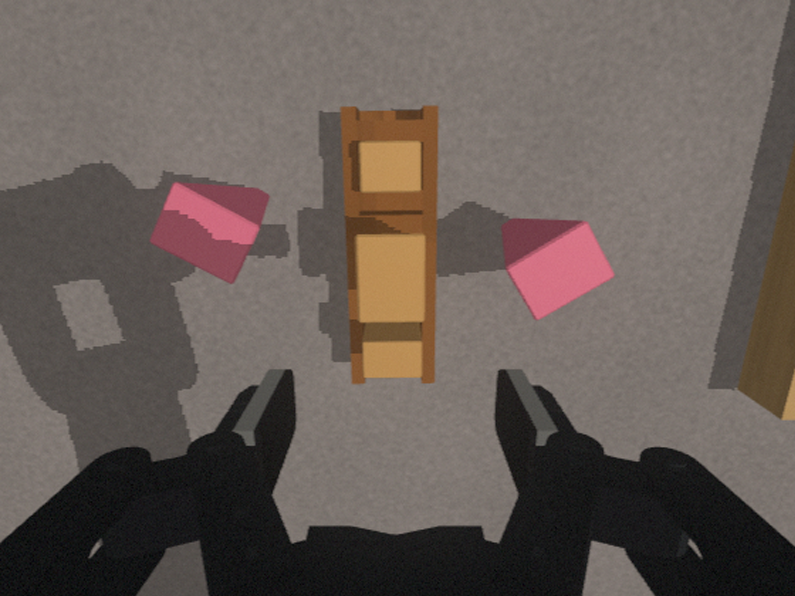

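The wrist view shows the tall wedge's top at (355–425, 234–322) in the enlarged picture. It is about 2 mm off the estimate and well aligned with the tool, and both pink pieces are clear of the fingers.

```bash
python3 -m crank '[{"offset":[0.003,-0.0025,0.06],"twist":[0,0,0]},{"offset":[0.003,-0.0025,0.11],"twist":[0,0,0]},{"offset":[0.003,-0.0025,0.14],"twist":[0,0,0]},{"offset":[0.003,-0.0025,0.164],"twist":[0,0,0]},{"offset":[0.003,-0.0025,0.164],"twist":[0,0,0]},{"offset":[0.003,-0.0025,0.164],"twist":[0,0,0]}]'
python3 -m crank '[{"offset":[0,0,0],"twist":[0,0,0]},{"offset":[0,0,0],"twist":[0,0,0]},{"offset":[0,0,0],"twist":[0,0,0]},{"offset":[0,0,0],"twist":[0,0,0]},{"offset":[0,0,0],"twist":[0,0,0]},{"offset":[0,0,0],"twist":[0,0,0]}]' 0 100
```

```text
t: 3.35
tool_pos: [0.5652, 0.2302, 0.0689]
tool_rot: [-3.141, -0.054, -0.003]
contact_force: [-0.2, -0.0, 0.5]
opening: 0.0641
grip_force: 0.0
t: 4.1
tool_pos: [0.5659, 0.2308, 0.0695]
tool_rot: [-3.141, -0.056, -0.005]
contact_force: [0.6, -0.7, 6.9]
opening: 0.0386
grip_force: 100.4
```

```bash
python3 -m crank '[{"offset":[0,0,-0.03],"twist":[0,0,0]},{"offset":[0,0,-0.07],"twist":[0,0,0]},{"offset":[0,0,-0.12],"twist":[0,0,0]},{"offset":[0,0,-0.14],"twist":[0,0,0]},{"offset":[0,0,-0.14],"twist":[0,0,0]},{"offset":[0,0,-0.14],"twist":[0,0,0]}]'
python3 - <<'E'
from h import *
o=get_obs();print(o)
p=o["tool_pos"];M=R.from_rotvec(o["tool_rot"]).as_matrix()
print(M.round(3),"to gap xy, tool axes",M.T@(np.array([.5075,-.2025,p[2]])-p))
for n in("side","wrist"):
    im=get_image(n);cv2.imwrite(f"pics/{n}2.png",im[:,:,::-1])
a=cv2.imread("pics/side2.png")[60:260,180:400];b=cv2.imread("pics/wrist2.png")
cv2.imwrite("pics/c2.png",np.hstack([cv2.resize(a,(330,300)),cv2.resize(b,(400,300))]))
E
```

```text
t: 4.85
tool_pos: [0.5631, 0.2302, 0.2044]
tool_rot: [3.14, 0.056, -0.007]
contact_force: [0.2, -0.5, -1.2]
opening: 0.0388
grip_force: 100.2
{'t': 4.85, 'q': array([2.65715116e-01, 3.41686467e-02, 1.67735172e+00, 2.36698458e-05,
       1.43445284e+00, 1.80115274e+00]), 'dq': array([-0.00148247,  0.0096007 ,  0.0110523 , -0.00143565,  0.00192295,
        0.00095343]), 'effort': array([ 1.83579029e-02, -3.99869835e+01, -3.83574164e+01,  9.18234000e-04,
       -1.64095435e-02, -2.20216720e-05]), 'tool_pos': array([0.56311374, 0.23015724, 0.20435522]), 'tool_rot': array([ 3.14004216,  0.05551457, -0.00667718]), 'contact_force': array([ 0.23429965, -0.5243852 , -1.18344431]), 'wrist_torque': array([0.01331757, 0.05208872, 0.0117935 ]), 'grip_force': 100.2413535118103, 'opening': 0.038758569621364466}
[[ 0.999  0.035 -0.004]
 [ 0.035 -0.999 -0.001]
 [-0.004  0.001 -1.   ]] to gap xy, tool axes [-0.07087104  0.43042066  0.00072332]
```

View pics/c2.png

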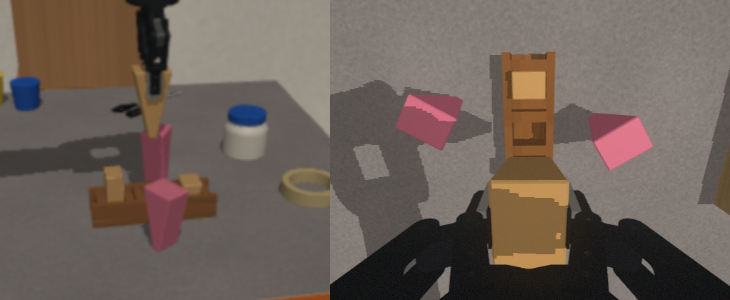

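The wedge is held upright. I'll move to just short of the gap, on the robot's side, so the wrist camera can see it.

```bash
python3 -m crank '[{"offset":[-0.015,0.05,0],"twist":[0,0,0]},{"offset":[-0.03,0.10,0],"twist":[0,0,0]},{"offset":[-0.045,0.155,0],"twist":[0,0,0]},{"offset":[-0.06,0.21,0],"twist":[0,0,0]},{"offset":[-0.075,0.265,0],"twist":[0,0,0]},{"offset":[-0.09,0.32,0],"twist":[0,0,0]},{"offset":[-0.105,0.37,0],"twist":[0,0,0]},{"offset":[-0.12,0.41,0],"twist":[0,0,0]},{"offset":[-0.13,0.43,0],"twist":[0,0,0]},{"offset":[-0.13,0.43,0],"twist":[0,0,0]},{"offset":[-0.13,0.43,0],"twist":[0,0,0]},{"offset":[-0.13,0.43,0],"twist":[0,0,0]}]'
python3 - <<'E'
from h import *
o=get_obs();print(o["t"],o["tool_pos"],o["tool_rot"])
im=get_image("wrist")[:,:,::-1].copy();cv2.imwrite("pics/wrist3.png",im)
cv2.imwrite("pics/w3.png",cv2.resize(im,None,fx=1.42,fy=1.42,interpolation=cv2.INTER_CUBIC))
E
```

```text
t: 6.45
tool_pos: [0.4499, -0.2029, 0.2069]
tool_rot: [-3.141, -0.058, 0.001]
contact_force: [-1.3, -0.1, 0.1]
opening: 0.0386
grip_force: 100.7
6.45 [ 0.44990608 -0.20289447  0.20688122] [-3.14050219e+00 -5.77965993e-02  7.50549417e-04]
```

View pics/w3.png

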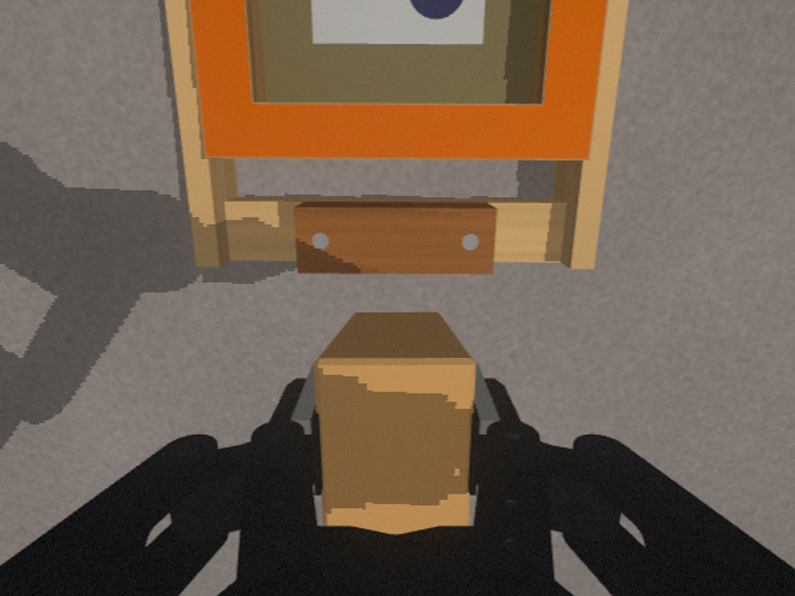

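The wrist view shows the block's gap-side top edge on row 207 (columns 296–495) and the screen edge on row 158 (columns 204–588). The wedge foot's far edge is on row 313 (columns 356–438), and its top far edge is on row 360 (columns 314–475).

```bash
python3 - <<'E'
from h import *
o=get_obs();K,T,c=cam("wrist",o)
g=lambda u,v,z:at_z(K,T,u/1.42,v/1.42,z)
B=[g(296,207,.065),g(495,208,.065)];S=[g(204,157.5,.065),g(588,159.5,.065)]
for P in(B,S):
    d=P[0]-P[1];print(P[0].round(4),P[1].round(4),"len",np.linalg.norm(d),"yaw",np.degrees(np.arctan2(-d[0],d[1])))
y=S[0]-S[1];y/=np.linalg.norm(y);x=np.array([y[1],-y[0],0]);m=(B[0]+B[1])/2
print("gap",m+.018*x,"width",x@(S[0]-m))
Tc=np.array(c["tool_from_camera"])
def wd(u0,u1,v,L):
    q=[np.linalg.inv(K)@[u/1.42,v/1.42,1]*[1,-1,-1] for u in(u0,u1)]
    D=L/np.linalg.norm(q[0]-q[1]);return [(Tc[:3,:3]@(a*D)+Tc[:3,3]).round(4) for a in q]
print("foot",wd(356,438,313,.04),"top",wd(314.5,475,360,.04))
# fixed-height version
for name,u0,u1,v,zz in(("foot",356,438,313,.066),("top",314.5,475,360,-.034)):
    for u in(u0,u1):
        a=Tc[:3,:3]@(np.linalg.inv(K)@[u/1.42,v/1.42,1]*[1,-1,-1]);print(name,Tc[:3,3]+a*(zz-Tc[2,3])/a[2])
M=T[:3,:3];print("tool yaw",R.from_rotvec(o["tool_rot"]).as_matrix().round(4))
E
```

```text
[ 0.4907 -0.1428  0.065 ] [ 0.4945 -0.2604  0.065 ] len 0.117684590441857 yaw 1.8752874907656563
[ 0.5168 -0.0906  0.065 ] [ 0.524  -0.3111  0.065 ] len 0.22058717814342968 yaw 1.872596515137339
gap [ 0.51060509 -0.20101457  0.065     ] width 0.027823043971813104
foot [array([-0.0012, -0.0191,  0.0772]), array([-0.0011,  0.0209,  0.0771])] top [array([ 0.0242, -0.0202, -0.034 ]), array([ 0.0242,  0.0198, -0.034 ])]
foot [ 0.00261691 -0.01812389  0.066     ]
foot [0.00264791 0.01985189 0.066     ]
top [ 0.02415369 -0.0202355  -0.034     ]
top [ 0.02418532  0.01978031 -0.034     ]
tool yaw [[ 9.993e-01  3.680e-02 -2.000e-04]
 [ 3.680e-02 -9.993e-01  4.000e-04]
 [-2.000e-04 -4.000e-04 -1.000e+00]]
```

```bash
python3 -m crank '[{"offset":[0.03,0,0],"twist":[0,0,0]},{"offset":[0.06,0,0.01],"twist":[0,0,0]},{"offset":[0.06,0,0.04],"twist":[0,0,0]},{"offset":[0.06,0,0.06],"twist":[0,0,0]},{"offset":[0.06,0,0.06],"twist":[0,0,0]},{"offset":[0.06,0,0.06],"twist":[0,0,0]},{"offset":[0.06,0,0.06],"twist":[0,0,0]}]'
python3 - <<'E'
from h import *
o=get_obs();p=o["tool_pos"];M=R.from_rotvec(o["tool_rot"]).as_matrix();print(o["t"],p,M.T@(np.array([.5096,-.2011,p[2]])-p),M.round(3))
im=get_image("side");cv2.imwrite("pics/side4.png",im[:,:,::-1])
im2=get_image("wrist")[:,:,::-1]
cv2.imwrite("pics/s4.png",np.hstack([cv2.resize(im[180:400,200:360,::-1],(400,550),interpolation=cv2.INTER_CUBIC),cv2.resize(im2[:,80:480],(400,550))]))
E
```

```text
t: 7.38
tool_pos: [0.5103, -0.2022, 0.1489]
tool_rot: [3.14, 0.055, 0.004]
contact_force: [0.7, -0.4, -1.4]
opening: 0.0386
grip_force: 100.6
7.375 [ 0.51034476 -0.20219098  0.14891493] [-7.05923707e-04 -1.11649714e-03 -3.21086539e-06] [[ 0.999  0.035  0.002]
 [ 0.035 -0.999 -0.001]
 [ 0.002  0.001 -1.   ]]
```

View pics/s4.png

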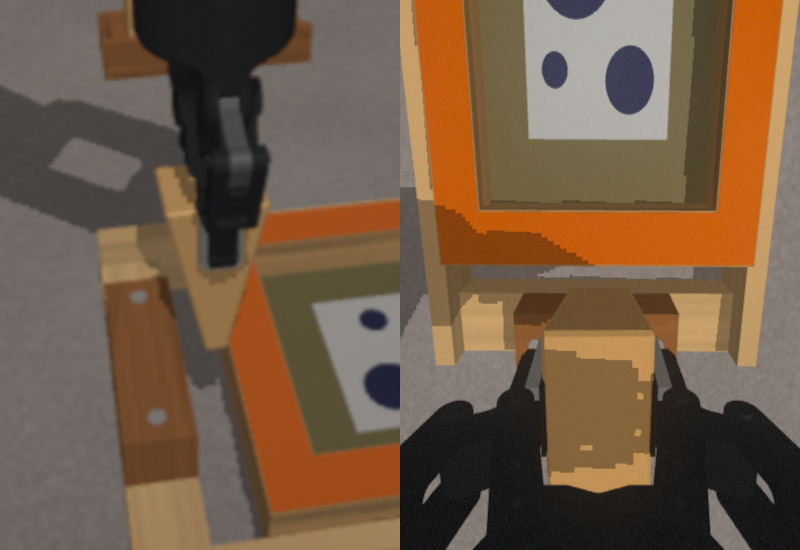

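The foot, seen at (215,345) in the side crop, hangs over the middle of the loose gap. I'll lower it now.

```bash
python3 -m crank '[{"offset":[0,-0.001,0.015],"twist":[0,0,0]},{"offset":[0,-0.001,0.03],"twist":[0,0,0]},{"offset":[0,-0.001,0.04],"twist":[0,0,0]},{"offset":[0,-0.001,0.047],"twist":[0,0,0]},{"offset":[0,-0.001,0.047],"twist":[0,0,0]},{"offset":[0,-0.001,0.047],"twist":[0,0,0]}]'
python3 -m crank '[{"offset":[0.0005,0,0.004],"twist":[0,0,0]},{"offset":[0.001,0,0.008],"twist":[0,0,0]},{"offset":[0.001,0,0.010],"twist":[0,0,0]},{"offset":[0.001,0,0.010],"twist":[0,0,0]}]'
```

```text
t: 8.22
tool_pos: [0.5097, -0.2008, 0.1006]
tool_rot: [3.141, 0.056, -0.0]
contact_force: [-0.8, -0.4, -0.4]
opening: 0.0387
grip_force: 100.6
t: 8.72
tool_pos: [0.5105, -0.2006, 0.0899]
tool_rot: [-3.141, -0.055, 0.0]
contact_force: [-2.6, 0.5, -1.3]
opening: 0.0386
grip_force: 100.7
```

```bash
python3 -m crank '[{"offset":[0.0005,0,0.003],"twist":[0,0,0]},{"offset":[0.0015,0,0.006],"twist":[0,0,0]},{"offset":[0.002,0,0.009],"twist":[0,0,0]},{"offset":[0.002,0,0.009],"twist":[0,0,0]}]'
python3 -m crank '[{"offset":[0.0005,0,0.002],"twist":[0,0,0]},{"offset":[0.001,0,0.004],"twist":[0,0,0]},{"offset":[0.001,0,0.005],"twist":[0,0,0]},{"offset":[0.001,0,0.005],"twist":[0,0,0]}]'
```

```text
t: 9.22
tool_pos: [0.5126, -0.2005, 0.0807]
tool_rot: [-3.141, -0.056, -0.0]
contact_force: [-1.6, -0.8, -0.6]
opening: 0.0386
grip_force: 100.7
t: 9.72
tool_pos: [0.5129, -0.2006, 0.0763]
tool_rot: [-3.141, -0.056, 0.003]
contact_force: [-5.7, -1.2, 3.7]
opening: 0.0386
grip_force: 100.9
```

```bash
python3 -m crank '[{"offset":[0,0,0.002],"twist":[0,0,0]},{"offset":[0,0,0.004],"twist":[0,0,0]},{"offset":[0,0,0.004],"twist":[0,0,0]}]'
python3 - <<'E'
from h import *
im=get_image("side");im2=get_image("wrist")[:,:,::-1]
cv2.imwrite("pics/s5.png",np.hstack([cv2.resize(im[180:400,200:360,::-1],(400,550),interpolation=cv2.INTER_CUBIC),cv2.resize(im2[:,80:480],(400,550))]))
E
```

```text
t: 10.1
tool_pos: [0.5122, -0.2008, 0.0723]
tool_rot: [3.141, 0.056, -0.007]
contact_force: [-9.9, -0.4, 6.3]
opening: 0.0384
grip_force: 101.3
```

View pics/s5.png

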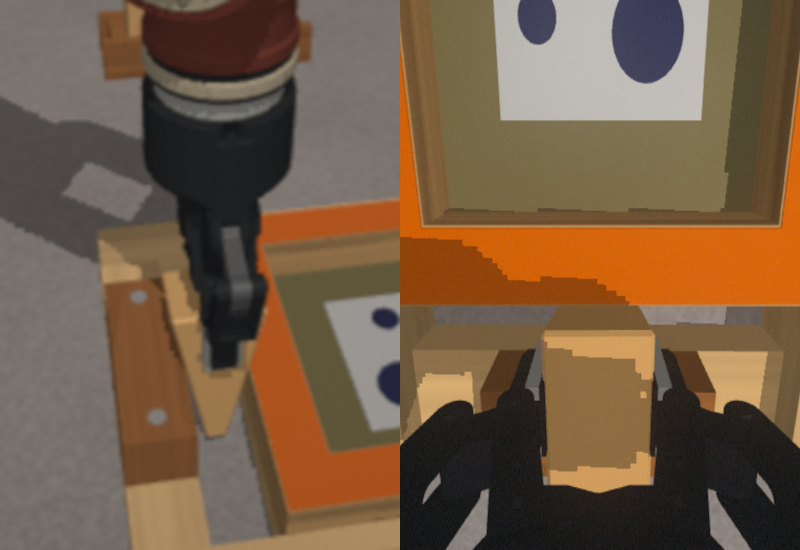

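The wedge is in the gap and the screen has moved: its inner edge went from column 262 to 275 in the side crop. I'll keep driving in small steps until the force climbs.

```bash
python3 -m crank '[{"offset":[-0.0005,0,0.0015],"twist":[0,0,0]},{"offset":[-0.001,0,0.003],"twist":[0,0,0]},{"offset":[-0.001,0,0.003],"twist":[0,0,0]}]'
python3 - <<'E'
from h import *
o=get_obs();print(o["contact_force"],o["wrist_torque"],o["tool_pos"])
get_image("side");
for r in cut_out("screen_edge","side")[:1]:print(r["rect"])
K,T,c=cam("wrist",o);im=get_image("wrist")
hsv=cv2.cvtColor(im,cv2.COLOR_RGB2HSV)
m=(hsv[...,0]<14)&(hsv[...,1]>200)&(hsv[...,2]>90)
for u in (120,150,400,430):
    v=np.where(m[:,u])[0];v=v.max();p=at_z(K,T,u,v+.5,.065);print(u,v,p.round(4))
E
```

```text
t: 10.58
tool_pos: [0.512, -0.2009, 0.0711]
tool_rot: [3.141, 0.055, -0.004]
contact_force: [-11.4, 1.1, 12.0]
opening: 0.0386
grip_force: 102.4
[-11.35160189   1.07423587  11.95613441] [ 0.15576692  1.86529345 -0.06936003] [ 0.51198881 -0.20093175  0.07106462]
[401.2, 324.4, 214.2, 139.1]
120 232 [ 0.5262 -0.1252  0.065 ]
150 232 [ 0.5267 -0.1395  0.065 ]
400 232 [ 0.531 -0.258  0.065]
430 232 [ 0.5315 -0.2722  0.065 ]
```

```bash
python3 -m crank '[{"offset":[-0.001,0,0.002],"twist":[0,0,0]},{"offset":[-0.002,0,0.004],"twist":[0,0,0]},{"offset":[-0.003,0,0.006],"twist":[0,0,0]},{"offset":[-0.003,0,0.006],"twist":[0,0,0]},{"offset":[-0.003,0,0.006],"twist":[0,0,0]}]'
python3 - <<'E'
from h import *
o=get_obs();print(o["contact_force"],o["wrist_torque"],o["tool_pos"])
K,T,c=cam("wrist",o);im=get_image("wrist")
hsv=cv2.cvtColor(im,cv2.COLOR_RGB2HSV)
m=(hsv[...,0]<14)&(hsv[...,1]>200)&(hsv[...,2]>90)
for u in (120,150,400,430):
    v=np.where(m[:,u])[0];v=v.max();p=at_z(K,T,u,v+.5,.065);print(u,v,p.round(4))
E
```

```text
t: 11.35
tool_pos: [0.512, -0.2013, 0.0701]
tool_rot: [3.141, 0.055, 0.005]
contact_force: [-14.1, 6.7, 31.4]
opening: 0.0384
grip_force: 104.7
[-14.06757881   6.7277874   31.37185317] [ 1.42078489  2.49244072 -0.18363969] [ 0.51197852 -0.20126762  0.07010956]
120 233 [ 0.5261 -0.126   0.065 ]
150 233 [ 0.5266 -0.1401  0.065 ]
400 232 [ 0.5313 -0.258   0.065 ]
430 232 [ 0.5318 -0.2721  0.065 ]
```

```bash
python3 -m crank '[{"offset":[0,0,0.002],"twist":[0,0,0]},{"offset":[0,0,0.004],"twist":[0,0,0]},{"offset":[0,0,0.004],"twist":[0,0,0]}]'
python3 -m crank '[{"offset":[0,0,-0.004],"twist":[0,0,0]},{"offset":[0,0,-0.009],"twist":[0,0,0]},{"offset":[0,0,-0.009],"twist":[0,0,0]}]'
```

```text
t: 11.78
tool_pos: [0.5121, -0.2015, 0.0696]
tool_rot: [3.141, 0.055, 0.002]
contact_force: [-25.0, 11.5, 51.7]
opening: 0.0385
grip_force: 107.1
t: 12.15
tool_pos: [0.5119, -0.2009, 0.0702]
tool_rot: [3.14, 0.055, 0.009]
contact_force: [1.0, 1.1, 7.5]
opening: 0.039
grip_force: 102.0
```

```bash
python3 -m crank '[{"offset":[0,0,0],"twist":[0,0,0]},{"offset":[0,0,0],"twist":[0,0,0]},{"offset":[0,0,0],"twist":[0,0,0]},{"offset":[0,0,0],"twist":[0,0,0]}]' 0.75
python3 -m crank '[{"offset":[0,0,-0.03],"twist":[0,0,0]},{"offset":[0,0,-0.08],"twist":[0,0,0]},{"offset":[-0.04,0,-0.13],"twist":[0,0,0]},{"offset":[-0.08,0,-0.13],"twist":[0,0,0]},{"offset":[-0.08,0,-0.13],"twist":[0,0,0]},{"offset":[-0.08,0,-0.13],"twist":[0,0,0]}]'
python3 - <<'E'
from h import *
im=get_image("side");im2=get_image("wrist")[:,:,::-1]
cv2.imwrite("pics/s6.png",np.hstack([cv2.resize(im[220:420,200:540,::-1],(800,470)[:2],interpolation=cv2.INTER_CUBIC)[:,:480],cv2.resize(im2[:300,120:440],(320,470))]))
cv2.imwrite("pics/wrist6.png",im2)
E
```

```text
t: 12.65
tool_pos: [0.5094, -0.2006, 0.0678]
tool_rot: [-3.141, -0.055, 0.001]
contact_force: [0.4, -0.1, 0.1]
opening: 0.064
grip_force: 0.0
t: 13.4
tool_pos: [0.4298, -0.2036, 0.1981]
tool_rot: [-3.141, -0.055, -0.0]
contact_force: [-0.3, -0.4, 0.2]
opening: 0.0642
grip_force: 0.0
```

View pics/s6.png

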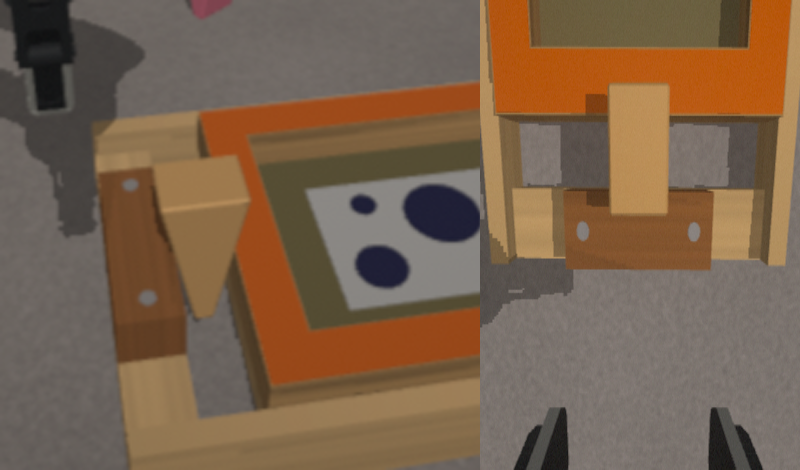

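The wedge stands upright in the gap near the middle of the block, and the gripper is clear. One numeric check that the screen is home:

```bash
python3 - <<'E'
from h import *
o=get_obs();K,T,_=cam("wrist",o)
s=np.array([at_z(K,T,u,115*300/470,.065) for u in(140,420)]);b=np.array([at_z(K,T,120+u,191.5*300/470,.065) for u in(85,231)])
y=s[0]-s[1];y/=np.linalg.norm(y);x=np.array([y[1],-y[0],0]);print("gap width",x@(s.mean(0)-b.mean(0)))
# far side in top view: profile along jig x axis, before/after
Kt,Tt,_=cam("top");im0=cv2.imread("pics/top0.png")[:,:,::-1];im1=get_image("top")
f=b.mean(0)
for dy in(-.06,.06):
    for im in(im0,im1):
        row=[]
        for d in np.arange(.02,.30,.001):
            u,v=proj(Kt,Tt,f+x*d+y*dy);row.append(im[int(round(v)),int(round(u))])
        h=cv2.cvtColor(np.array([row],np.uint8),cv2.COLOR_RGB2HSV)[0];m=(h[:,0]<14)&(h[:,1]>215)&(h[:,2]>150)
        i=np.where(m)[0];print(dy,"orange from",20+i.min(),"to",20+i.max(),"then",[tuple(map(int,r)) for r in row[i.max()-1:i.max()+16:3]])
E
```

```text
gap width 0.03619148862745638
-0.06 orange from 28 to 284 then [(195, 85, 25), (137, 71, 30), (65, 38, 19), (66, 38, 21), (86, 49, 25), (131, 75, 40)]
-0.06 orange from 37 to 292 then [(206, 92, 26), (179, 97, 41), (138, 80, 43)]
0.06 orange from 29 to 284 then [(202, 88, 26), (167, 91, 38), (65, 38, 19), (66, 39, 20), (80, 46, 24), (135, 78, 41)]
0.06 orange from 38 to 293 then [(208, 93, 27), (182, 101, 44), (142, 82, 43)]
```

The gap is 36.2 mm wide and the screen now meets the far stop, with no shadow left between them. I'm handing in.

```bash
python3 -c "
from station import *
print(finish_job())"
```

```text
the job is handed in; nothing more can be done
None
```

I drove the tall wedge into the gap near the middle of the block and let go; it stands there jammed, the screen is tight against the far stop (gap about 36 mm), and I handed the job in at about 13.5 s of the 42 s allowed.

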